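# Low cryovial box through the sprung flap gate of the sample intake

### The job

Take the lower of the two orange cryovial boxes from the beech tray, stand it lengthwise on the open apron of the sample intake lane, and from there push it along the deck between the two sprung flaps until it has fully pushed in the small sprung plate at the end of the lane and the flaps have swung shut behind it. How deep the end plate stands differs from day to day, so feel for it and push gently: past the apron never press the box against flaps, lane or plate with more than about 25 newtons. Leave the box there holding the plate in, and leave everything else where it stands.

Things in the scene. Friction and masses are not known exactly. Their poses are not given: they have to be found in the camera images.
- low_box: The box to deliver: orange closed cryovial box, 70 (its x) x 54 (its y) x 50 mm high, about 0.32 kg (varies by a third). Origin: centre of its underside; z up. It starts on the beech tray, whose floor is 53 mm above the bench and whose rim stands 14 mm above that floor, with its x roughly away from the robot.
- tall_box: The other orange cryovial box, same 70 x 54 mm footprint but 78 mm high; stays on the tray. Origin: centre of underside. The two boxes may swap places; they stand about 150 mm apart across the tray.
- lane: Sample intake lane, fixed: beech deck 330 x 140 mm, 15 mm thick, lying on the bench. Origin: on the bench under the middle of the flap gate; x points inward along the lane (away from the robot), z up. Deck top at z = 15 mm, x = -120 to +210 mm; open apron without walls at x = -120 to 0. White housing at x = 205 to 250, 62 mm high.
- gate (a point): Middle of the gate at deck-top level (lane x = 0, y = 0, z = 15 mm); same axes as the lane. Two 12 mm posts at y = +-52 mm, 55 mm tall, carry the flaps.
- channel (a point): Middle of the mouth of the end channel behind the gate, at deck-top level (lane x = 65, y = 0, z = 15 mm). Aluminium guides 30 mm high from lane x = 65 to 170 mm leave it 61 mm wide for the 54 mm box; slanted lead-ins begin at x = 50 mm. Outer clear screens 45 mm high at y = +-65 mm, x = 8 to 208. All is open above. At the end of the channel is the sprung end plate.
- flap_left (a joint): Left (lane +y) steel flap, 46 wide, 42 high, 3 mm thick; upright hinge at gate y = +50 mm. 0 = shut across the lane, grows (rad) swinging inward (+x), at most 1.35; cannot swing outward. Sprung shut: 0.02 N m plus 0.04 N m per rad; the pair takes about 5 to 8 N of push on the box. Tip sweeps to 48 mm deep; it shuts only when box and fingers are out of its way.
- flap_right (a joint): Right (lane -y) flap, mirror image of the left one.
- plate (a joint): Small steel end plate, 48 wide, 30 mm high, on a sprung slide. 0 = out, 0.004 m = fully in at a hard stop; moves to lane +x. Weak spring (0.4 N out, 0.6 N in), less than the standing box's friction, so the box keeps it in. Its face, when out, is anywhere from lane x = 126 to 160 mm, different each time and not reported. The stop is felt as a sudden rise of pushing force.
- tip_box: Purple pipette tip box, 78 x 113 x 48 mm, on the tray's far part; bystander. Origin: centre of underside.
- petri_dish: Glass petri dish, 91 mm across, 17 mm high, on the tray's far part; bystander. Origin: centre of underside.
- specimen_jar: Clear specimen jar, 54 mm across, 65 mm tall, on the bench to the left of the lane's apron; bystander. Origin: centre of underside.
Not all that is in view belongs to the job. Leave any pink look-alike of the low_box alone.

How it is judged:
By the outcome, as a careful person would: the job done as asked, in the order asked, and still so for the second after the job is handed in, with the robot touching nothing.
It also fails if it takes over 62 s, if anything falls off the work surface, if the arm or the gripper's body presses on something with over 40 N, if the wrist force passes 120 N, or if a joint passes its speed limit or range.

### The arm

A 6-joint arm with a two-finger parallel gripper is mounted at the origin on the work surface. World frame = base frame: x ahead of the robot, y to its left, z up, the work surface at z = 0. Lengths are in m, angles in rad, forces in N, time in s.
With the tool pointing down it reaches from about 0.375 to 0.975 m from the base axis. Payload 3.8 kg.
Tool frame: the origin (TCP) lies midway between the tips of the shut fingers; the grasp point (between the pads) lies 19 mm behind it; z points along the fingers, y is the line along which they close (so a half turn about z gives the same grasp; the last joint's range is limited). The gripper opens to 85 mm and grips with 20 to 120 N. Pads are 22 mm wide; open, the fingers measure 114 mm over their backs; the gripper's body (76 mm by 85 mm) begins 54 mm behind the grasp point. The pads swing forward as they close: fully open they stand 13 mm farther back than shut.
Start: joints at [1.152, 0.264, 1.604, -0, 1.274, -0.037], TCP at [0.251, 0.626, 0.231] pointing down, gripper open.
Joint ranges: [-2.63, 2.63], [-0.94, 2.18], [0.31, 2.57], [-1.31, 4.45], [0, 2.66], [-2.55, 2.55]. Speed limits (rad/s): [2.57, 2.57, 3.14, 3.14, 3.14, 3.14].

### API

Orientations are given as a rotation vector (axis times angle).
In Python, from workcell import bot gives the robot as it stands.
- The arm moves only by the tool servo_tool, never from a script. Its argument "series" is a list of rows, each a list of 7 numbers: the shift along the world's x, y, z in units of 0.15 m (1.0 is 0.15 m), then the turn, a rotation vector about the world's x, y, z in units of 180 degrees (1.0 is 180 degrees), then the closure, from 0 (fully open) to 1 (shut). A call has 1 to 20 rows; each row is the pose to reach, as a shift and turn from the pose commanded when the call began, turning the shorter way round; what a row does not reach only later rows make up. A row lasts 1/10 s, in which the tool goes at most 50 mm and 8.59 degrees, less where a joint would pass 70% of its speed; a pose out of reach is approached as far as the arm can. A call with a number of a shift or a turn outside -1 to 1 is refused whole. A call with a gripper value outside its range is refused whole. The fingers move at their own pace and stop on an object; "newtons" is the grip in N (left out, the last holds). Time passes only in rows, so rows that repeat a pose let the fingers close. It gives the time, the measured TCP pose, the force, the opening and the grip force at its end, in the units of the state.
- bot.read_state(): the state, without advancing time (a new reading comes with each control period).
- bot.read_camera(name): name is "side" or "top" or "wrist"; returns the picture (420x560x3 uint8, red, green, blue); there is no depth.
- bot.camera_info(name): a dict with "vertical_fov" (degrees; the focal length in pixels is half the picture's height over the tangent of half this angle, whatever the lens; pixels are square), "cx", "cy" (the principal point, pixels), "R" (3x3) and "t" (3): a world point X has camera coordinates R X + t. Camera axes: x right, y down, z forward; pixel columns grow to the right and rows downward; lengths in m; the calibration is good to about 2 mm. A picture is of the moment at which its call begins: read the wrist's pose just before it. camera_info takes no time and is no camera call; for the wrist camera it gives the pose at the moment of the call.
- bot.finish_job(): hands the job in; it is judged then, once.
Trained networks look in the newest picture that a camera, given by its name, has taken for a name from the list of things; names that differ only in an ending like _2 or _b are one class to them, and where a whole thing is asked for, a point or a joint stands for the part that bears it (a point fixed in the world has none). Each returns a list of dicts, best first, with "score" (0 to 1); they miss things now and then, are a little off and sometimes report something else, mostly with a low value. They report only what shows in the picture. A call takes as long as a camera call. They do not tell look-alikes from the thing itself.
- bot.recognise(target, camera): "box" ([left, top, right, bottom] as shares, 0 to 1, of the picture: columns of its width, rows of its height, round what is visible of it).
- bot.trace(target, camera): "mask" (420x560 bool, what is visible of it) and "box" ([left, top, right, bottom] as shares, 0 to 1, of the picture: columns of its width, rows of its height, round what is visible of it).
- bot.mark_of(target, camera): "at" ([row, column] as shares, 0 to 1, of the picture: columns of its width, rows of its height: a listed point, or the origin of a listed thing).
The state is a dict: "time": time; "q": joint angles; "joint_vel": joint speeds; "joint_torque": joint torques, N m; "tool_pos": TCP position; "tcp_rot": TCP orientation; "wrist_force": force on the tool from outside, world axes, zero at the start; "torque": the same for the moment, N m; "width": opening from 0.0 (shut) to 1.0 (fully open); "grip_force": force on a finger pad.
Only numpy, scipy, OpenCV 4.12 (cv2) and the standard library are available. Lean on these libraries where they do the work, as an engineer would, in place of code of your own. Each camera call takes 0.05 s, during which the arm holds its last target. There are 200 camera calls.

## Working session

There is one attempt and no reset: what is moved stays moved. The work goes in short steps, Python scripts to look and compute and a tool call to move; the robot and the scene stay as the last step left them, time stands still between calls to the robot, and variables do not carry over. Pictures are saved under pics/ and viewed, at most 10 in all, crops included, and the job is handed in when it is done.

Besides the shell and the picture viewer there is one more tool, called after "Request:" as name(argument=value, ...) on one line, values as JSON. servo_tool: Moves the arm, as the interface text tells. Shifts and turns lie within -1 to 1; 1 stands for 0.15 m of shift or 180 degrees of turn. Its arguments: {"type":"object","properties":{"series":{"type":"array","items":{"type":"array","items":{"type":"number"}}},"newtons":{"type":"number"}},"required":["series"]}

```bash
mkdir -p pics; cat > h.py <<'E'
import numpy as np, cv2
from workcell import bot
def K(n):
    c=bot.camera_info(n); f=210/np.tan(np.radians(c["vertical_fov"])/2)
    return f,c["cx"],c["cy"],np.array(c["R"]),np.array(c["t"])
def ray(n,u,v,z):
    f,cx,cy,R,t=K(n); o=-R.T@t; d=R.T@np.array([(u-cx)/f,(v-cy)/f,1]); return o+d*(z-o[2])/d[2]
def proj(n,X):
    f,cx,cy,R,t=K(n); p=R@np.array(X)+t; return np.array([f*p[0]/p[2]+cx,f*p[1]/p[2]+cy])
def snap(n,name):
    im=bot.read_camera(n); cv2.imwrite(f"pics/{name}.png",im[:,:,::-1]); return im
E
python3 - <<'E'
from h import *
ims=[snap(n,n+"0") for n in("top","side")]
for n in ("top","side"): print(n,bot.camera_info(n))
for n in ("top","side"):
  for t,z in (("low_box",.053),("tall_box",.053),("gate",.015),("channel",.015),("lane",0),("specimen_jar",0)):
    for r in bot.mark_of(t,n)[:3]:
      v,u=r["at"][0]*420,r["at"][1]*560
      print(n,t,round(r["score"],2),round(u,1),round(v,1),ray(n,u,v,z).round(4))
print(bot.read_state())
E
```

```text
top {'vertical_fov': 48.43237171442388, 'cx': 281.4109249005086, 'cy': 204.98441661407608, 'R': array([[-0.0022599 , -0.99999644, -0.00142159],
       [-0.99717657,  0.00236023, -0.07505538],
       [ 0.07505847,  0.00124795, -0.99717835]]), 't': array([0.05364829, 0.53786359, 1.12763966])}
side {'vertical_fov': 54.40652273358921, 'cx': 276.3703089763652, 'cy': 205.2210081755507, 'R': array([[ 0.77631733, -0.62990474, -0.02348212],
       [-0.37094898, -0.4264172 , -0.82496377],
       [ 0.50963541,  0.64914435, -0.56469759]]), 't': array([-0.37444913,  0.28653497,  0.64904686])}
top low_box 0.95 299.7 274.9 [0.3699 0.0095 0.053 ]
top low_box 0.57 370.2 221.0 [ 0.4968 -0.159   0.053 ]
top low_box 0.53 235.3 207.3 [0.5302 0.1624 0.053 ]
top tall_box 0.72 434.0 220.4 [ 0.4978 -0.3109  0.053 ]
top gate 0.85 231.8 204.2 [0.5406 0.175  0.015 ]
top channel 0.96 228.7 179.7 [0.6015 0.183  0.015 ]
top lane 0.58 234.0 206.5 [0.536 0.171 0.   ]
top specimen_jar 0.94 147.2 262.5 [0.3973 0.3855 0.    ]
side low_box 0.85 229.8 276.3 [ 0.3397 -0.0391  0.053 ]
side low_box 0.65 335.0 273.4 [ 0.4949
[... 207 characters left out ...]
197.7 [0.3925 0.3778 0.    ]
{'time': 0.7, 'q': array([ 1.15205681e+00,  2.63846786e-01,  1.60398274e+00,  2.32673564e-05,
        1.27372628e+00, -3.69133439e-02]), 'joint_vel': array([ 0.00141924,  0.00074065, -0.00089642,  0.00015132,  0.00015391,
       -0.00131734]), 'joint_torque': array([ 1.67186128e-03, -5.14835608e+01, -3.67612517e+01,  3.83381075e-04,
        4.83780368e-04,  9.54471744e-06]), 'tool_pos': array([0.25151688, 0.62638549, 0.23132495]), 'tcp_rot': array([-5.96142371e-01, -3.08449911e+00, -6.42778623e-05]), 'wrist_force': array([-0.46519185,  0.00256239,  0.06543972]), 'torque': array([0.0077552 , 0.01178798, 0.05929434]), 'grip_force': 0.0, 'width': 1.0018069084565864}
```

View pics/top0.png

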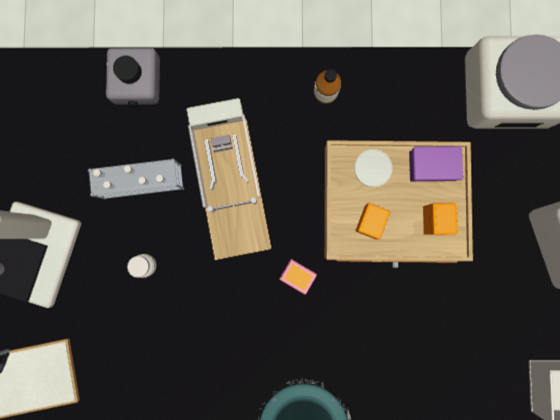

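View pics/side0.png

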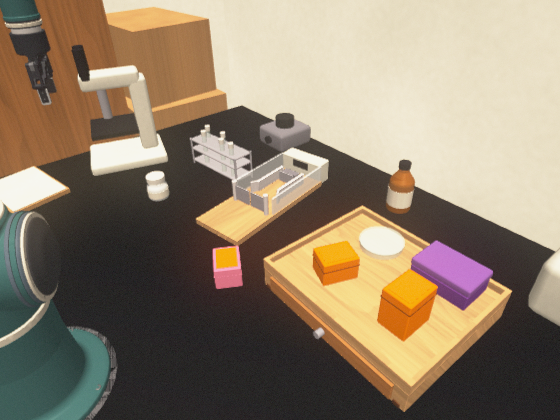

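The top view shows the low box at about (374,221), the left one on the tray. The pink look-alike is on the bench at (298,277). The lane runs from its apron at (243,254) to its housing at (215,110). I'll fit the poses from masks.

```bash
cat >> h.py <<'E'
from scipy.optimize import minimize
def cub(x0,x1,y0,y1,z0,z1): return np.array([[x,y,z] for x in(x0,x1) for y in(y0,y1) for z in(z0,z1)])
def render(n,parts,p,z0):
    c,s=np.cos(p[2]),np.sin(p[2]); M=np.zeros((420*4,560*4),np.uint8)
    for C in parts:
        W=np.c_[p[0]+c*C[:,0]-s*C[:,1],p[1]+s*C[:,0]+c*C[:,1],C[:,2]+z0]
        P=np.array([proj(n,X) for X in W])
        cv2.fillConvexPoly(M,cv2.convexHull(((P+.5)*4).astype(np.int32)),255)
    return cv2.resize(M,(560,420),interpolation=cv2.INTER_AREA)/255.
def fit(masks,parts,p0,z0):
    def cost(p): return sum(abs(render(n,parts,p,z0)-m).sum()/m.sum() for n,m in masks)
    r=minimize(cost,p0,method="Nelder-Mead",options=dict(initial_simplex=[p0,np.add(p0,[.01,0,0]),np.add(p0,[0,.01,0]),np.add(p0,[0,0,.15])],xatol=1e-4,fatol=1e-4,maxiter=150))
    return r.x,r.fun
LOW=[cub(-.035,.035,-.027,.027,0,.05)]
LANE=[cub(-.12,.21,-.07,.07,0,.015),cub(.205,.25,-.07,.07,0,.062)]
def tr(n,t,near,z):
    best=None
    q=proj(n,[*near,z])
    for r in bot.trace(t,n):
        m=r["mask"]; v,u=np.nonzero(m); d=np.hypot(u.mean()-q[0],v.mean()-q[1])
        if best is None or d<best[0]: best=(d,m,r["score"])
    print(n,t,best[0],best[1].sum(),best[2]); return best[1].astype(float)
E
python3 - <<'E'
from h import *
for n in("top","side"): bot.read_camera(n)
b=[(n,tr(n,"low_box",(.496,-.16),.078)) for n in("top","side")]
for s in (b,b[:1],b[1:]): print(fit(s,LOW,[.496,-.16,-.35],.053))
l=[(n,tr(n,"lane",(.6,.19),.02)) for n in("top","side")]
np.save("lm.npy",[m for _,m in l])
for s in (l[:1],l): print(fit(s,LANE,[.54,.173,.19],0))
from scipy.spatial.transform import Rotation as R
print(R.from_rotvec(bot.read_state()["tcp_rot"]).as_matrix().round(3))
E
```

```text
top low_box 0.7298440689400827 811 0.56
side low_box 0.5329097226864999 1660 0.82
(array([ 0.4970756 , -0.15808701, -0.37457516]), np.float64(0.14387886207920098))
(array([ 0.49720885, -0.15798071, -0.38632882]), np.float64(0.07254176639829792))
(array([ 0.49532983, -0.15842905, -0.36095881]), np.float64(0.049846444601937163))
top lane 2.987044684890809 8930 0.81
side lane 2.507029741484426 6194 0.66
(array([0.537782  , 0.17124862, 0.19094003]), np.float64(0.034019717629493004))Traceback (most recent call last):
  File "<stdin>", line 7, in <module>
  File "h.py", line 23, in fit
    r=minimize(cost,p0,method="Nelder-Mead",options=dict(initial_simplex=[p0,np.add(p0,[.01,0,0]),np.add(p0,[0,.01,0]),np.add(p0,[0,0,.15])],xatol=1e-4,fatol=1e-4,maxiter=150))
    res = _minimize_neldermead(fun, x0, args, callback, bounds=bounds,
                               **options)
    fxr = func(xr)
    fx = function(np.copy(x), *(wrapper_args + args))
  File "h.py", line 22, in cost
    def cost(p): return sum(abs(render(n,parts,p,z0)-m).sum()/m.sum() for n,m in masks)
                        ~~~^^^^^^^^^^^^^^^^^^^^^^^^^^^^^^^^^^^^^^^^^^^^^^^^^^^^^^^^^^^^
  File "h.py", line 22, in <genexpr>
    def cost(p): return sum(abs(render(n,parts,p,z0)-m).sum()/m.sum() for n,m in masks)
                                ~~~~~~^^^^^^^^^^^^^^
  File "h.py", line 18, in render
    P=np.array([proj(n,X) for X in W])
                ~~~~^^^^^
  File "h.py", line 9, in proj
    f,cx,cy,R,t=K(n); p=R@np.array(X)+t; return np.array([f*p[0]/p[2]+cx,f*p[1]/p[2]+cy])
                ~^^^
  File "h.py", line 4, in K
    c=bot.camera_info(n); f=210/np.tan(np.radians(c["vertical_fov"])/2)
ValueError: time passes only in moves, steps and waits
```

Request:
servo_tool(series=[[0.27,-0.87,0,0,0,0,0],[0.27,-0.87,0,0,0,0,0],[0.27,-0.87,0,0,0,0,0],[0.27,-0.87,0,0,0,0,0]])

```text
time: 1.4
tool_pos: [0.2929, 0.492, 0.2311]
tcp_rot: [0.601, 3.083, -0.003]
wrist_force: [0.3, 0.1, 0.9]
width: 1.003
grip_force: 0.0
```

Request:
servo_tool(series=[[0.27,-0.87,0,0,0,0,0],[0.27,-0.87,0,0,0,0,0],[0.27,-0.87,0,0,0,0,0],[0.27,-0.87,0,0,0,0,0]])

```text
time: 1.8
tool_pos: [0.3333, 0.3626, 0.2315]
tcp_rot: [0.601, 3.083, -0.001]
wrist_force: [0.1, -0.0, 0.1]
width: 1.006
grip_force: 0.0
```

Request:
servo_tool(series=[[0.27,-0.87,0,0,0,0,0],[0.27,-0.87,0,0,0,0,0],[0.27,-0.87,0,0,0,0,0],[0.27,-0.87,0,0,0,0,0]])

```text
time: 2.2
tool_pos: [0.3742, 0.2329, 0.2317]
tcp_rot: [0.602, 3.082, -0.0]
wrist_force: [-0.6, 1.5, 1.2]
width: 0.997
grip_force: 0.0
```

Request:
servo_tool(series=[[0.27,-0.87,0,0,0,0,0],[0.27,-0.87,0,0,0,0,0],[0.27,-0.87,0,0,0,0,0],[0.27,-0.87,0,0,0,0,0]])

```text
time: 2.6
tool_pos: [0.4152, 0.1026, 0.2318]
tcp_rot: [0.602, 3.082, -0.0]
wrist_force: [-1.4, 0.6, 0.4]
width: 1.001
grip_force: 0.0
```

Request:
servo_tool(series=[[0.27,-0.87,0,0,0,0,0],[0.27,-0.87,0,0,0,0,0],[0.27,-0.87,0,0,0,0,0],[0.27,-0.87,0,0,0,0,0]])

```text
time: 3.0
tool_pos: [0.4561, -0.0277, 0.2317]
tcp_rot: [0.601, 3.082, -0.0]
wrist_force: [-0.0, 1.1, 1.0]
width: 0.996
grip_force: 0.0
```

Request:
servo_tool(series=[[0.27,-0.87,0,0,0,0,0],[0.27,-0.87,0,0,0,0,0],[0.27,-0.87,0,0,0,0,0],[0.27,-0.87,0,0,0,0,0],[0.27,-0.87,0,0,0,0,0]])

```text
time: 3.5
tool_pos: [0.4953, -0.155, 0.2309]
tcp_rot: [-0.596, -3.084, -0.003]
wrist_force: [0.3, 0.4, -0.4]
width: 0.998
grip_force: 0.0
```

```bash
sed -i 's/^def K/import functools\n@functools.lru_cache\ndef K/' h.py
python3 - <<'E'
from h import *
snap("wrist","w1")
print(bot.camera_info("wrist"))
m=tr("wrist","low_box",(.496,-.158),.1)
print(fit([("wrist",m)],LOW,[.496,-.158,-.37],.053))
s=bot.read_state(); print(s["tool_pos"],s["tcp_rot"])
lm=np.load("lm.npy"); print(fit(list(zip(("top","side"),lm)),LANE,[.538,.171,.19],0))
E
```

```text
{'vertical_fov': 63.24389079850752, 'cx': 281.9526582866023, 'cy': 207.0591117917409, 'R': array([[ 0.37202782,  0.92821921,  0.00209711],
       [ 0.88551475, -0.35558759,  0.2990336 ],
       [ 0.27831444, -0.1093918 , -0.95424028]]), 't': array([-0.04233404, -0.5320889 ,  0.22424109])}
wrist low_box 4.539389337785328 5607 0.68
(array([ 0.49734439, -0.15850651, -0.38879337]), np.float64(0.05646653168133671))
[ 0.49468981 -0.15443397  0.23099525] [-5.93349408e-01 -3.08426329e+00 -1.78787045e-03]
(array([0.53694219, 0.1714413 , 0.20044057]), np.float64(0.169063306853942))
```

View pics/w1.png

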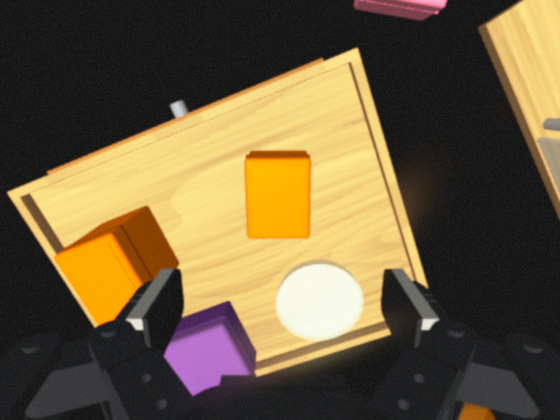

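The wrist view shows the low box at (278,195), squared up with the fingers. I'll descend and grip it.

Request:
servo_tool(series=[[0.015,-0.025,-0.3,0,0,0,0],[0.015,-0.025,-0.55,0,0,0,0],[0.015,-0.025,-0.55,0,0,0,0]])

```text
time: 3.9
tool_pos: [0.4922, -0.1567, 0.1432]
tcp_rot: [-0.591, -3.074, -0.004]
wrist_force: [-1.0, 0.4, -0.5]
width: 1.004
grip_force: 0.0
```

Request:
servo_tool(series=[[0,0,-0.2,0,0,0,0],[0,0,-0.4,0,0,0,0],[0,0,-0.55,0,0,0,0],[0,0,-0.55,0,0,0,0],[0,0,-0.55,0,0,0,0]])

```text
time: 4.4
tool_pos: [0.4977, -0.1598, 0.0679]
tcp_rot: [0.594, 3.084, -0.0]
wrist_force: [1.1, -0.7, 0.7]
width: 0.999
grip_force: 0.0
```

Request:
servo_tool(series=[[0,0,0,0,0,0,0.6],[0,0,0,0,0,0,0.6],[0,0,0,0,0,0,0.6],[0,0,0,0,0,0,0.6],[0,0,0,0,0,0,0.6],[0,0,0,0,0,0,0.6],[0,0,0,0,0,0,0.6],[0,0,0,0,0,0,0.6]], newtons=35)

```text
time: 5.2
tool_pos: [0.4984, -0.1607, 0.0684]
tcp_rot: [0.596, 3.081, -0.0]
wrist_force: [-0.5, 1.7, 7.2]
width: 0.63
grip_force: 39.1
```

Request:
servo_tool(series=[[0,0,0.15,0,0,0,0.6],[0,0,0.4,0,0,0,0.6],[0,0,0.6,0,0,0,0.6],[0,0,0.6,0,0,0,0.6]])

```text
time: 5.6
tool_pos: [0.5001, -0.1617, 0.1614]
tcp_rot: [0.595, 3.075, -0.003]
wrist_force: [0.5, -0.8, -2.3]
width: 0.624
grip_force: 38.3
```

Request:
servo_tool(series=[[-0.02,0.2,0,0,0,0.03,0.6],[-0.05,0.45,0,0,0,0.06,0.6],[-0.08,0.7,0,0,0,0.09,0.6],[-0.08,0.7,0,0,0,0.09,0.6]])

```text
time: 6.0
tool_pos: [0.4824, -0.0517, 0.1542]
tcp_rot: [-0.148, -3.134, -0.004]
wrist_force: [0.0, 0.0, -3.4]
width: 0.628
grip_force: 38.7
```

Request:
servo_tool(series=[[-0.02,0.25,0,0,0,0.03,0.6],[-0.05,0.5,0,0,0,0.06,0.6],[-0.08,0.72,0,0,0,0.093,0.6],[-0.08,0.72,0,0,0,0.093,0.6]])

```text
time: 6.4
tool_pos: [0.4712, 0.0552, 0.1548]
tcp_rot: [0.309, -3.124, -0.002]
wrist_force: [0.7, -0.6, -2.6]
width: 0.623
grip_force: 39.4
```

Request:
servo_tool(series=[[0,0.25,0,0,0,0,0.6],[0,0.5,0,0,0,0,0.6],[0,0.71,0,0,0,0,0.6],[0,0.71,0,0,0,0,0.6],[0,0.71,0,0,0,0,0.6]])

```text
time: 6.9
tool_pos: [0.4723, 0.1585, 0.1552]
tcp_rot: [0.303, -3.125, 0.002]
wrist_force: [-0.7, -0.0, -3.6]
width: 0.625
grip_force: 39.6
```

```bash
python3 - <<'E'
from h import *
im=snap("wrist","w2")
s=bot.read_state(); print(s["tool_pos"],s["tcp_rot"])
# overlay model lines with p
p=(.538,.172,.193)
def L(a): 
    c,q=np.cos(p[2]),np.sin(p[2]); return proj("wrist",[p[0]+c*a[0]-q*a[1],p[1]+q*a[0]+c*a[1],a[2]])
o=im[:,:,::-1].copy()
for a,b in [((-.12,-.07,.015),(.21,-.07,.015)),((-.12,.07,.015),(.21,.07,.015)),((0,-.05,.057),(0,.05,.057)),((.065,-.0305,.045),(.17,-.0305,.045)),((.065,.0305,.045),(.17,.0305,.045)),((.205,-.07,.062),(.205,.07,.062))]:
    cv2.line(o,tuple(int(x) for x in L(a)),tuple(int(x) for x in L(b)),(255,0,255),1)
cv2.imwrite("pics/w2o.png",o)
for n in("gate","channel"):
  r=bot.mark_of(n,"wrist")
  for x in r[:1]: print(n,x["score"],ray("wrist",x["at"][1]*560,x["at"][0]*420,.015))
E
```

```text
[0.47236522 0.15801771 0.1552815 ] [ 3.01839466e-01 -3.12536401e+00  1.94136543e-03]
```

View pics/w2o.png

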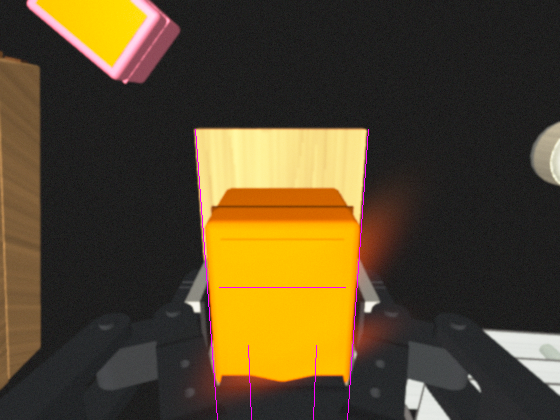

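The overlay of the lane model (gate at 0.538, 0.172, yaw 0.193) matches the apron edges at columns 196 and 368 and the front edge at row 128. Next I'll lower the box.

Request:
servo_tool(series=[[0.01,0.012,-0.2,0,0,0,0.6],[0.01,0.012,-0.4,0,0,0,0.6],[0.01,0.012,-0.6,0,0,0,0.6],[0.01,0.012,-0.72,0,0,0,0.6],[0.01,0.012,-0.77,0,0,0,0.6],[0.01,0.012,-0.79,0,0,0,0.6],[0.01,0.012,-0.81,0,0,0,0.6],[0.01,0.012,-0.82,0,0,0,0.6],[0.01,0.012,-0.82,0,0,0,0.6],[0.01,0.012,-0.82,0,0,0,0.6]])

```text
time: 8.05
tool_pos: [0.4749, 0.1612, 0.0341]
tcp_rot: [-0.303, 3.126, 0.0]
wrist_force: [-0.6, 0.1, -2.7]
width: 0.63
grip_force: 39.6
```

Request:
servo_tool(series=[[0,0,-0.007,0,0,0,0.6],[0,0,-0.014,0,0,0,0.6],[0,0,-0.014,0,0,0,0.6]])

```text
time: 8.35
tool_pos: [0.4741, 0.1609, 0.0311]
tcp_rot: [0.303, -3.127, 0.0]
wrist_force: [0.1, 0.2, -3.3]
width: 0.625
grip_force: 39.6
```

Request:
servo_tool(series=[[0,0,-0.005,0,0,0,0.6],[0,0,-0.01,0,0,0,0.6],[0,0,-0.01,0,0,0,0.6]])

```text
time: 8.65
tool_pos: [0.4743, 0.161, 0.0305]
tcp_rot: [0.303, -3.127, 0.0]
wrist_force: [-3.6, -1.6, 5.5]
width: 0.628
grip_force: 40.6
```

Request:
servo_tool(series=[[0,0,0.002,0,0,0,0.45],[0,0,0.004,0,0,0,0.3],[0,0,0.004,0,0,0,0],[0,0,0.004,0,0,0,0],[0,0,0.004,0,0,0,0],[0,0,0.1,0,0,0,0],[0,0,0.3,0,0,0,0],[0,0,0.6,0,0,0,0],[0,0,0.8,0,0,0,0],[0,0,0.8,0,0,0,0]])

```text
time: 9.65
tool_pos: [0.4786, 0.1622, 0.1566]
tcp_rot: [-0.302, 3.115, 0.003]
wrist_force: [0.5, 0.6, 0.9]
width: 0.999
grip_force: 0.0
```

Request:
servo_tool(series=[[-0.2,-0.04,0,0,0,0,0.85],[-0.4,-0.08,0,0,0,0,0.85],[-0.4,-0.08,0,0,0,0,0.85],[-0.4,-0.08,0,0,0,0,0.85]])

```text
time: 10.05
tool_pos: [0.4138, 0.1489, 0.1497]
tcp_rot: [-0.303, 3.126, 0.0]
wrist_force: [0.4, -1.0, 0.7]
width: 0.33
grip_force: 0.0
```

```bash
cat > m.py <<'E'
from h import *
import sys
s=bot.read_state(); print(s["tool_pos"],s["tcp_rot"],s["wrist_force"],s["width"])
p=(.538,.172,.193); c,q=np.cos(p[2]),np.sin(p[2])
def lane(x): d=np.array(x[:2])-p[:2]; return np.array([c*d[0]+q*d[1],-q*d[0]+c*d[1]])
print("tcp lane",lane(s["tool_pos"]))
if len(sys.argv)>1:
    g=eval(sys.argv[2]); w=p[0]+c*g[0]-q*g[1],p[1]+q*g[0]+c*g[1]
    for n in sys.argv[1].split(","):
        bot.read_camera(n); m=tr(n,"low_box",w,.04)
        f,e=fit([(n,m)],LOW,[*w,p[2]],.015); print(n,"box lane",lane(f),"dyaw",f[2]-p[2],e)
E
python3 m.py wrist,side "(-.066,0)"
```

```text
[0.41378898 0.14887364 0.14967707] [-3.03196522e-01  3.12641155e+00  1.22946257e-04] [ 0.42117629 -1.03040125  0.71856939] 0.3297283053639147
tcp lane [-0.12634056  0.0011272 ]
wrist low_box 3.5679774005969036 6587 0.61
wrist box lane [-0.06508148  0.00185303] dyaw -0.002756777193914123 0.14103120525574733
side low_box 1.3634138264043179 953 0.63
side box lane [-0.06705925  0.0032599 ] dyaw 0.0006121786170172339 0.08877229800629591
```

Request:
servo_tool(series=[[0,0,-0.2,0,0,0,0.85],[0,0,-0.45,0,0,0,0.85],[0,0,-0.65,0,0,0,0.85],[0,0,-0.78,0,0,0,0.85],[0,0,-0.78,0,0,0,0.85],[0,0,-0.78,0,0,0,0.85]])

```text
time: 10.85
tool_pos: [0.4146, 0.149, 0.0327]
tcp_rot: [0.303, -3.126, 0.0]
wrist_force: [0.7, -0.2, -0.3]
width: 0.152
grip_force: 0.0
```

Request:
servo_tool(series=[[0.033,0.006,0,0,0,0,0.85],[0.065,0.013,0,0,0,0,0.85],[0.098,0.019,0,0,0,0,0.85],[0.131,0.026,0,0,0,0,0.85],[0.164,0.032,0,0,0,0,0.85]])

```text
time: 11.35
tool_pos: [0.4391, 0.1538, 0.033]
tcp_rot: [0.303, -3.127, -0.0]
wrist_force: [-2.4, -0.4, 1.2]
width: 0.15
grip_force: 1.3
```

Request:
servo_tool(series=[[0.033,0.006,0,0,0,0,0.85],[0.065,0.013,0,0,0,0,0.85],[0.098,0.019,0,0,0,0,0.85],[0.131,0.026,0,0,0,0,0.85],[0.164,0.032,0,0,0,0,0.85],[0.196,0.038,0,0,0,0,0.85]])

```text
time: 11.95
tool_pos: [0.466, 0.1589, 0.0321]
tcp_rot: [0.302, -3.121, 0.001]
wrist_force: [-9.5, -1.6, 7.3]
width: 0.143
grip_force: 4.8
```

Request:
servo_tool(series=[[0.033,0.006,0,0,0,0,0.85],[0.065,0.013,0,0,0,0,0.85],[0.098,0.019,0,0,0,0,0.85],[0.131,0.026,0,0,0,0,0.85]])

```text
time: 12.35
tool_pos: [0.4857, 0.1627, 0.032]
tcp_rot: [0.302, -3.122, 0.002]
wrist_force: [-6.6, -1.7, 5.0]
width: 0.15
grip_force: 3.8
```

```bash
python3 m.py wrist,top "(-.005,0)"; python3 -c "
from h import *
snap('wrist','w3')"
```

```text
[0.48574189 0.1627181  0.03197011] [ 3.02424142e-01 -3.12169628e+00  1.53267427e-03] [-6.63712473 -1.66252275  5.02132859] 0.1497655318315436
tcp lane [-0.05306815  0.00091376]
wrist low_box 30.753258999419838 3556 0.63
wrist box lane [ 0.11668278 -0.02038439] dyaw -0.9999999999999993 1.0
top low_box 95.6538054312808 693 0.94
top box lane [-0.09308237 -0.1237529 ] dyaw 2.0366549026731278 1.9943298531533824
```

View pics/w3.png

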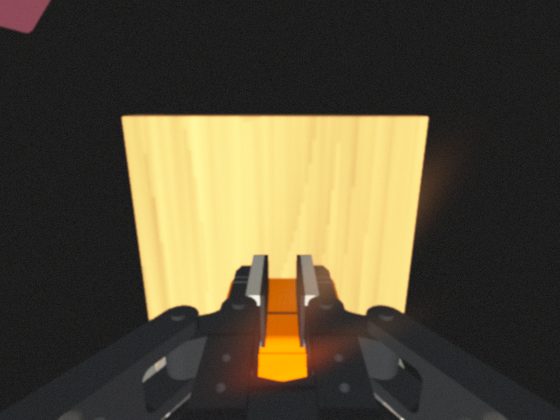

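```bash
python3 m.py side "(-.005,0)"; python3 -c "
from h import *
im=snap('side','s3')
cv2.imwrite('pics/s3c.png',cv2.resize(im[120:260,170:360,::-1],None,fx=4,fy=4,interpolation=2))"
```

```text
[0.48726341 0.16307068 0.03210634] [ 3.02672200e-01 -3.12551226e+00  6.28014674e-04] [-3.65331529 -0.90699432 -0.23436611] 0.1494055944643965
tcp lane [-0.05150726  0.00096795]
side low_box 5.495963198650559 410 0.77
side box lane [-0.00660177 -0.01773315] dyaw 0.7427237892348153 0.8603538976566236
```

View pics/s3c.png

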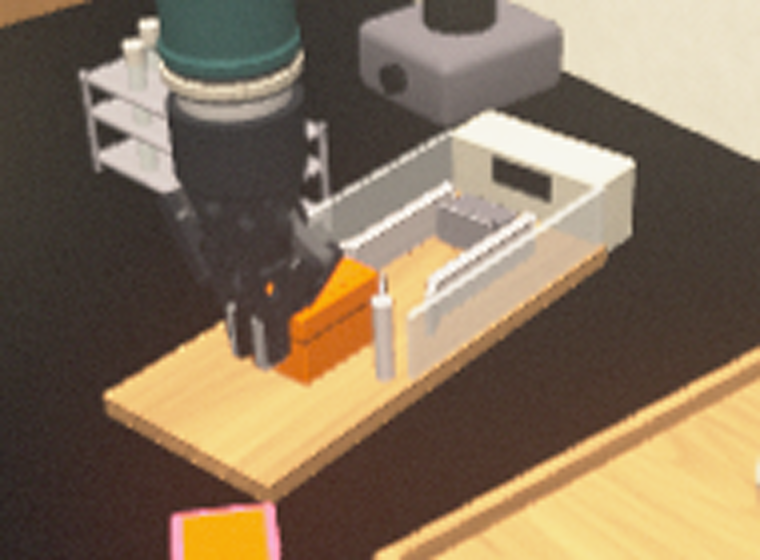

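The box is straight and between the flaps. I'll continue in short pushes and watch the force.

Request:
servo_tool(series=[[0.033,0.006,0,0,0,0,0.85],[0.066,0.012,0,0,0,0,0.85],[0.098,0.017,0,0,0,0,0.85],[0.131,0.023,0,0,0,0,0.85],[0.164,0.029,0,0,0,0,0.85]])

```text
time: 13.25
tool_pos: [0.5135, 0.1679, 0.0329]
tcp_rot: [-0.303, 3.126, 0.0]
wrist_force: [-1.8, -1.9, -0.7]
width: 0.149
grip_force: 1.1
```

Request:
servo_tool(series=[[0.026,0.005,0,0,0,0,0.85],[0.052,0.01,0,0,0,0,0.85],[0.078,0.015,0,0,0,0,0.85]])

```text
time: 13.55
tool_pos: [0.5245, 0.17, 0.0327]
tcp_rot: [-0.303, 3.127, 0.0]
wrist_force: [-1.8, -0.3, -0.5]
width: 0.151
grip_force: 1.1
```

Request:
servo_tool(series=[[0.026,0.005,0,0,0,0,0.85],[0.052,0.01,0,0,0,0,0.85],[0.078,0.015,0,0,0,0,0.85]])

```text
time: 13.85
tool_pos: [0.5362, 0.1723, 0.0327]
tcp_rot: [0.303, -3.127, 0.0]
wrist_force: [-2.4, -0.3, -0.8]
width: 0.15
grip_force: 1.1
```

Request:
servo_tool(series=[[0.026,0.005,0,0,0,0,0.85],[0.052,0.01,0,0,0,0,0.85],[0.078,0.015,0,0,0,0,0.85]])

```text
time: 14.15
tool_pos: [0.5479, 0.1745, 0.0327]
tcp_rot: [-0.303, 3.127, -0.0]
wrist_force: [-1.6, -1.1, -0.8]
width: 0.148
grip_force: 1.1
```

Request:
servo_tool(series=[[0.026,0.005,0,0,0,0,0.85],[0.052,0.01,0,0,0,0,0.85],[0.078,0.015,0,0,0,0,0.85],[0.104,0.02,0,0,0,0,0.85],[0.13,0.025,0,0,0,0,0.85],[0.156,0.03,0,0,0,0,0.85],[0.156,0.03,0,0,0,0,0.85]])

```text
time: 14.85
tool_pos: [0.5721, 0.1792, 0.033]
tcp_rot: [-0.303, 3.125, 0.0]
wrist_force: [-0.8, -0.4, -1.7]
width: 0.145
grip_force: 1.4
```

```bash
python3 -c "
from h import *
im=snap('side','s4')
cv2.imwrite('pics/s4c.png',cv2.resize(im[120:260,170:360,::-1],None,fx=4,fy=4,interpolation=2))"
```

```text
(no output)
```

View pics/s4c.png

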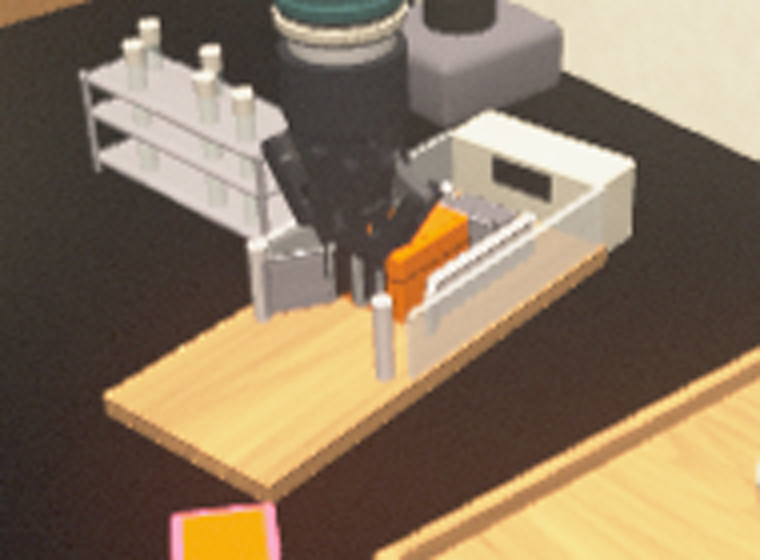

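The box is inside the channel and close to the plate. I'll creep forward from here.

Request:
servo_tool(series=[[0.013,0.0025,0,0,0,0,0.85],[0.026,0.005,0,0,0,0,0.85],[0.039,0.0075,0,0,0,0,0.85]])

```text
time: 15.2
tool_pos: [0.5766, 0.18, 0.0328]
tcp_rot: [0.303, -3.126, 0.0]
wrist_force: [-3.8, -1.1, 2.5]
width: 0.148
grip_force: 2.4
```

Request:
servo_tool(series=[[0.01,0.002,0,0,0,0,0.85],[0.02,0.004,0,0,0,0,0.85],[0.03,0.006,0,0,0,0,0.85]])

```text
time: 15.5
tool_pos: [0.5816, 0.1808, 0.0328]
tcp_rot: [-0.303, 3.127, -0.0]
wrist_force: [-3.0, -1.7, 1.6]
width: 0.149
grip_force: 2.0
```

Request:
servo_tool(series=[[0.007,0.0013,0,0,0,0,0.85],[0.013,0.0026,0,0,0,0,0.85],[0.02,0.004,0,0,0,0,0.85]])

```text
time: 15.8
tool_pos: [0.5846, 0.1817, 0.0328]
tcp_rot: [-0.303, 3.127, 0.0]
wrist_force: [-2.6, -0.6, 1.3]
width: 0.15
grip_force: 1.3
```

Request:
servo_tool(series=[[0.007,0.0013,0,0,0,0,0.85],[0.013,0.0026,0,0,0,0,0.85],[0.013,0.0026,0,0,0,0,0.85]])

```text
time: 16.1
tool_pos: [0.5867, 0.1821, 0.0328]
tcp_rot: [-0.303, 3.126, 0.0]
wrist_force: [-2.0, -1.3, 1.2]
width: 0.152
grip_force: 0.8
```

Request:
servo_tool(series=[[0.007,0.0013,0,0,0,0,0.85],[0.013,0.0026,0,0,0,0,0.85],[0.013,0.0026,0,0,0,0,0.85]])

```text
time: 16.4
tool_pos: [0.5885, 0.1824, 0.0327]
tcp_rot: [-0.303, 3.127, 0.0]
wrist_force: [-1.1, -0.8, 0.0]
width: 0.149
grip_force: 0.8
```

Request:
servo_tool(series=[[0.007,0.0013,0,0,0,0,0.85],[0.013,0.0026,0,0,0,0,0.85],[0.013,0.0026,0,0,0,0,0.85]])

```text
time: 16.7
tool_pos: [0.5905, 0.1828, 0.0326]
tcp_rot: [-0.303, 3.126, -0.0]
wrist_force: [-1.4, -0.0, 0.2]
width: 0.149
grip_force: 0.6
```

Request:
servo_tool(series=[[0.007,0.0013,0,0,0,0,0.85],[0.013,0.0026,0,0,0,0,0.85],[0.013,0.0026,0,0,0,0,0.85]])

```text
time: 17.0
tool_pos: [0.5924, 0.1832, 0.0326]
tcp_rot: [-0.303, 3.127, 0.0]
wrist_force: [-0.5, 0.5, -0.6]
width: 0.152
grip_force: 0.4
```

Request:
servo_tool(series=[[0.007,0.0013,0,0,0,0,0.85],[0.013,0.0026,0,0,0,0,0.85],[0.02,0.004,0,0,0,0,0.85]])

```text
time: 17.3
tool_pos: [0.595, 0.1837, 0.0326]
tcp_rot: [0.303, -3.127, 0.0]
wrist_force: [-2.0, -0.1, 1.1]
width: 0.144
grip_force: 1.3
```

Request:
servo_tool(series=[[0.007,0.0013,0,0,0,0,0.85],[0.013,0.0026,0,0,0,0,0.85]])

```text
time: 17.5
tool_pos: [0.597, 0.1841, 0.0326]
tcp_rot: [0.303, -3.127, 0.0]
wrist_force: [-2.6, -1.4, 0.7]
width: 0.147
grip_force: 1.2
```

Request:
servo_tool(series=[[0.007,0.0013,0,0,0,0,0.85],[0.013,0.0026,0,0,0,0,0.85]])

```text
time: 17.7
tool_pos: [0.5985, 0.1844, 0.0326]
tcp_rot: [0.303, -3.126, 0.0]
wrist_force: [-6.5, 0.5, 3.2]
width: 0.145
grip_force: 3.0
```

Request:
servo_tool(series=[[0.007,0.0013,0,0,0,0,0.85],[0.013,0.0026,0,0,0,0,0.85]])

```text
time: 17.9
tool_pos: [0.5986, 0.1844, 0.0326]
tcp_rot: [0.302, -3.122, 0.001]
wrist_force: [-11.3, -2.4, 8.6]
width: 0.149
grip_force: 5.8
```

Request:
servo_tool(series=[[0.005,0.001,0,0,0,0,0.85],[0.005,0.001,0,0,0,0,0.85]])

```text
time: 18.1
tool_pos: [0.5987, 0.1844, 0.0326]
tcp_rot: [0.302, -3.12, 0.001]
wrist_force: [-10.9, -3.1, 8.7]
width: 0.151
grip_force: 6.0
```

Hard stop felt at about 11 N. I'll back off a little, then lift straight up.

Request:
servo_tool(series=[[-0.01,-0.002,0,0,0,0,0.85],[-0.025,-0.005,0,0,0,0,0.85],[-0.04,-0.008,0,0,0,0,0.85],[-0.04,-0.008,0,0,0,0,0.85],[-0.04,-0.008,0.1,0,0,0,0.85],[-0.04,-0.008,0.3,0,0,0,0.85],[-0.04,-0.008,0.6,0,0,0,0.85],[-0.04,-0.008,0.9,0,0,0,0.85],[-0.04,-0.008,0.9,0,0,0,0.85]])

```text
time: 19.0
tool_pos: [0.6018, 0.1854, 0.1781]
tcp_rot: [-0.301, 3.11, 0.004]
wrist_force: [0.8, 1.2, 0.9]
width: 0.148
grip_force: 0.0
```

Request:
servo_tool(series=[[-0.3,-0.06,0.1,0,0,0,0.85],[-0.6,-0.12,0.2,0,0,0,0.85],[-0.9,-0.2,0.2,0,0,0,0.85],[-0.9,-0.2,0.2,0,0,0,0.85]])

```text
time: 19.4
tool_pos: [0.4547, 0.1524, 0.1968]
tcp_rot: [0.303, -3.122, 0.001]
wrist_force: [0.4, -0.6, -0.1]
width: 0.15
grip_force: 0.0
```

```bash
python3 m.py side,top "(.108,0)"; python3 -c "
from h import *
im=snap('side','s5'); t=snap('top','t5')
a=cv2.resize(im[130:240,200:350,::-1],(600,440),interpolation=2)[:300]
b=cv2.resize(t[90:270,170:290,::-1],None,fx=300/180,fy=300/180,interpolation=2)
w=snap('wrist','w5'); b=np.hstack([b,cv2.resize(w[:,:,::-1],(400,300))])
b=cv2.copyMakeBorder(b,0,0,0,600-b.shape[1],0) if b.shape[1]<600 else b[:, :600]
cv2.imwrite('pics/s5c.png',np.vstack([a,b]))"
```

```text
[0.45474434 0.15240393 0.19678728] [ 3.03091669e-01 -3.12248637e+00  1.18846241e-03] [ 0.42778589 -0.64812956 -0.06557784] 0.15044286490130157
tcp lane [-0.08546848 -0.00326346]
side low_box 2.0673889182855767 611 0.57
side box lane [0.10895396 0.00141152] dyaw 0.15824652777777776 0.31323128269310996
top low_box 0.6842681721343008 738 0.93
top box lane [ 0.1084735  -0.00039982] dyaw 0.009627550285303321 0.06550826292576652
```

View pics/s5c.png

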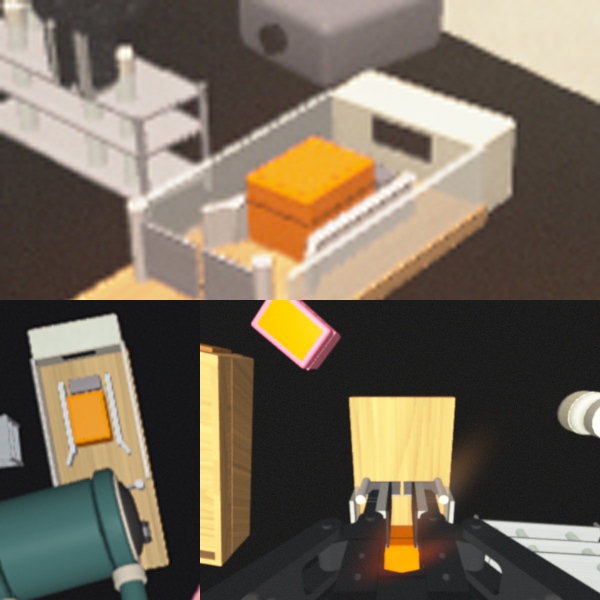

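The side view shows both flaps shut, with the box seated straight in the channel against the plate. The robot is clear, so I'm handing in.

```bash
python3 -c "
from workcell import bot
print(bot.finish_job())"
```

```text
the job is handed in; nothing more can be done
None
```

The low box is in the intake lane holding the end plate in, after I felt a hard stop at about 11 N; both flaps are shut behind it, the robot is clear, and the job is handed in.

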